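# Open the push-to-open spice cupboard

## Task

The small spice cupboard on the worktop has a green push-to-open door without a handle: press the door in with the fingertips near its free edge, where a white dot marks the place, and take them away so that it springs ajar by itself. Then reach behind the free edge with the fingers and push the door wide open, about square to the cupboard front or farther, and leave it standing so. Only push the door, never pinch it between the fingers, and leave the jars and everything else where they stand.

Things in the scene. Friction and masses are not known exactly. Their poses are not given: they have to be found in the camera images.
- cupboard: fixed spice cupboard of light wood with a green door; carcass 130 deep (x) x 200 wide (y) x 145 mm high. Origin under the carcass centre, at the worktop; x points from the door to the back, y to the left as one faces the door. Shut, the door's outer face is at x = -88 mm, its inner face at x = -74, the carcass front at x = -65, the hinge at y = +98. Two jars stand inside, behind x = 0
- door (a joint): door angle about its upright left (+y) hinge, rad: 0 shut and held, negative pressed in (stop -0.046), positive opened towards the robot (stop 1.8). Pressed in to about -0.02 (3 to 4 mm, 2 to 5 N at the dot) the catch lets go (pressing on to the stop is fine); once released, a spring swings the door ajar to about 0.45 in a second. Beyond that it turns with light friction (0.04 N m) and stays where left
- press_spot (a point): centre of the white round dot (18 mm) on the door's outer face, 165 mm from the hinge line, 31 mm from the free right edge, 100 mm above the worktop, 45 mm below the cupboard's top. Moves with the door. Axes: x inwards through the door (the way to press), y along the door to the hinge, z up
- door_hinge (a point): hinge line point in the plane of the door's inner face, 100 mm above the worktop. Axes turn with the door: it reaches 196 mm along -y; inner face x = 0, outer face x = -14 mm; 7 to 143 mm above the worktop. A metal catch tongue sticks 34 mm out of the inner face, 165 mm from the hinge and under 45 mm above the worktop
- door_outer: outer (green) layer of the door, 8 mm thick; its origin is on the hinge line at worktop height, axes as door_hinge
- door_inner: inner (light wood) layer of the door, 6 mm thick; its origin is on the hinge line at worktop height, axes as door_hinge
- jar_red: spice jar with a red cap inside the cupboard, on the left, 45 dia x 106 mm; origin at its underside; a bystander, to be left alone
- jar_green: spice jar with a red cap and green label inside the cupboard, on the right, 45 dia x 106 mm; origin at its underside; a bystander, to be left alone
- honey_jar: honey jar with a yellow cap on the worktop, 64 x 64 x 109 mm; origin at its underside; a bystander, to be left alone
- tomato_tin: food tin with a green label on the worktop, 57 dia x 72 mm; origin at its underside; a bystander, to be left alone
- mug_blue: teal and blue mug on the worktop, 88 x 125 x 99 mm with its handle; origin at its underside; a bystander, to be left alone

How it is judged (in metres and radians):
On the way, in this order (a step that is already met when the one before it is completed fails the run):
1. the catch is released and the door stands ajar by its spring, with nothing touching its outer face (value of joint door between 0.3 and 0.9 rad and contact force between the fingers and door_outer below 0.1 N), for 0.2 s.
2. the door is pushed wide open (value of joint door above 1.35 rad), for 0.2 s.
At the end, for the whole second after the job is handed in: the door stands at 1.35 rad (77 degrees) or more, at rest, and every jar, the mug and the tin are within 20 mm of where it stood (value of joint door above 1.35 rad and velocity of joint door between -0.05 and 0.05 rad/s and not (distance of any of jar_red, jar_green, honey_jar, tomato_tin, mug_blue from where it was at the start of the episode above 0.02 m)); the robot touches nothing.
It fails at once if the door is pinched: the fingers press on its outer and inner layers at once, each with over 3 N (contact force between the fingers and door_outer above 3 N and contact force between the fingers and door_inner above 3 N).
It fails at once if a jar, the mug or the tin is moved or lifted by more than 20 mm (distance of any of jar_red, jar_green, honey_jar, tomato_tin, mug_blue from where it was at the start of the episode above 0.02 m).
It also fails if it takes over 48 s, if anything falls off the work surface, if the arm or the gripper's body presses on something with over 40 N, if the wrist force passes 120 N, or if a joint passes its speed limit or range.

## Robot

A 7-joint arm with a two-finger parallel gripper is mounted at the origin on a cart in front of the work surface, level with it; the furniture and walls round the work are solid. World frame = base frame: x ahead of the robot, y to its left, z up, the work surface at z = 0. Lengths are in mm, angles in rad, forces in N, time in s.
With the tool pointing down it reaches from about 400 to 875 mm from the base axis. Payload 4.4 kg.
Tool frame: the origin (TCP) lies midway between the tips of the shut fingers; the grasp point (between the pads) lies ctrl.tcp_to_grasp behind it (ctrl.tcp_to_grasp is the distance from the TCP to the grasp point, in mm); z points along the fingers, y is the line along which they close (so a half turn about z gives the same grasp; the last joint's range is limited). The gripper opens to 85 mm and grips with 20 to 120 N. Pads are 22 mm wide; open, the fingers measure 114 mm over their backs; the gripper's body (76 mm by 85 mm) begins 54 mm behind the grasp point. The pads swing forward as they close: fully open they stand 13 mm farther back than shut.
Start: joints at [1.147, 0.628, 0.038, 1.517, -0.027, 0.996, -0.02], TCP at [227.667, -608.839, 231.313] pointing down, gripper open.
Joint ranges: [-3.06, 3.06], [-0.37, 2.12], [-1.25, 1.32], [0.18, 2.47], [-1.1, 4.24], [0.23, 1.98], [-2.94, 2.94]. Speed limits (rad/s): [2.57, 2.57, 3.14, 3.14, 3.14, 3.14, 3.14].

## Interface

Orientations are given as [roll, pitch, yaw] about the fixed x, y, z axes, in that order (R = Rz(yaw) Ry(pitch) Rx(roll)).
In Python, from cell import ctrl, get_image, get_calibration, workorder, boxes_of, place_of gives the robot as it stands.
- The arm moves only by the tool play_rows, never from a script. Its argument "series" is a list that holds one entry, the list of rows, each a list of 7 numbers: the shift along the world's x, y, z in cm, then the turn, a rotation vector about the world's x, y, z in degrees, then the closure, from 0 (fully open) to 1 (shut). A call has 1 to 20 rows; each row shifts and turns the commanded pose from where the row before left it; what a row does not reach is not made up. A row lasts 1/8 s, in which the tool goes at most 62.5 mm and 10.7 degrees, less where a joint would pass 70% of its speed; a pose out of reach is approached as far as the arm can. A call with a gripper value outside its range is refused whole. The fingers move at their own pace and stop on an object; the grip force is fixed at half the most. Time passes only in rows, so rows that do not move let the fingers close. It gives the time, the measured TCP pose, the force, the opening and the grip force at its end, in the units of the state.
- ctrl.read_state(): the state, without advancing time (a new reading comes with each control period).
- get_image(name): name is "scene" or "top" or "wrist"; returns (picture, depth): 400x640x3 uint8, red, green, blue; 400x640 float32, mm along the optical axis (not along the pixel's ray), 0 where there is no reading.
- get_calibration(name): a dict with "K" (3x3 intrinsics, pixels), "k1" (the pictures are not rectified: a ray, as slopes to the right and down, at radius r is drawn at 1 + k1 r^2 times it, then the intrinsics apply), "R" (3x3) and "t" (3): a world point X has camera coordinates R X + t; the wrist camera has in their place "mount" (4x4, takes a point from camera to tool coordinates, whose origin is the TCP and whose axes are the flange's). Camera axes: x right, y down, z forward; pixel columns grow to the right and rows downward; lengths in mm; the calibration is good to about 2 mm. A picture is of the moment at which its call begins: read the wrist's pose just before it. get_calibration takes no time and is no camera call.
- workorder.finish_job(): hands the job in; it is judged then, once.
Trained networks look in the newest picture that a camera, given by its name, has taken for a name from the list of things; names that differ only in an ending like _2 or _b are one class to them, and where a whole thing is asked for, a point or a joint stands for the part that bears it (a point fixed in the world has none). Each returns a list of dicts, best first, with "p" (0 to 1); they miss things now and then, are a little off and sometimes report something else, mostly with a low value. They report only what shows in the picture. A call takes as long as a camera call.
- boxes_of(target, camera): "pixel" ([column, row] in pixels, amid what is visible of it).
- place_of(target, camera): "pixel" ([column, row] in pixels: a listed point, or the origin of a listed thing).
The state is a dict: "clock": time; "qpos": joint angles; "qd": joint speeds; "tau": joint torques, N m; "eef_pos": TCP position; "tool_rot": TCP orientation; "force": force on the tool from outside, world axes, zero at the start; "torque": the same for the moment, N m; "width": finger opening in mm; "gripper_force": force on a finger pad.
Only numpy, scipy, OpenCV 4.12 (cv2) and the standard library are available. Lean on these libraries where they do the work, as an engineer would, in place of code of your own. Each camera call takes 0.05 s, during which the arm holds its last target. There are 200 camera calls.

## Working session

There is one attempt and no reset: what is moved stays moved. The work goes in short steps, Python scripts to look and compute and a tool call to move; the robot and the scene stay as the last step left them, time stands still between calls to the robot, and variables do not carry over. Pictures are saved under pics/ and viewed, at most 10 in all, crops included, and the job is handed in when it is done.

Besides the shell and the picture viewer there is one more tool, called after "Emit:" by a JSON object that holds its "api" and its "payload", one argument or row to a line. play_rows: Moves the arm, as the interface text tells. Its arguments: {"type":"object","properties":{"series":{"type":"array"}},"required":["series"]}

```bash
mkdir -p pics
cat > h.py <<'E'
import numpy as np, cv2
from cell import ctrl, get_image, get_calibration, workorder, boxes_of, place_of
def ray(cal,px):
    K=np.array(cal["K"]);d=np.array([(px[0]-K[0,2])/K[0,0],(px[1]-K[1,2])/K[1,1]])
    s=d.copy()
    for _ in range(20): s=d/(1+cal["k1"]*(s@s))
    return np.array([s[0],s[1],1.])
def world(cal,px,z):
    return np.array(cal["R"]).T@(ray(cal,px)*z-np.array(cal["t"]))
def dep(D,px,r=2):
    c,w=int(round(px[0])),int(round(px[1]));a=D[max(w-r,0):w+r+1,max(c-r,0):c+r+1];a=a[a>0]
    return float(np.median(a)) if a.size else 0
E
python3 - <<'E'
from h import *
print(ctrl.read_state(), ctrl.tcp_to_grasp)
ims=[]
for n in ("scene","top"):
    im,D=get_image(n);cal=get_calibration(n);ims.append(im)
    cv2.imwrite(f"pics/{n}0.png",im[:,:,::-1])
    print(n,"campos",(-np.array(cal["R"]).T@np.array(cal["t"])).round())
    for t in ("press_spot","door_hinge","cupboard","jar_red","jar_green","honey_jar","tomato_tin","mug_blue"):
        for f in (place_of,boxes_of):
            for r in f(t,n)[:1]:
                z=dep(D,r["pixel"]);print(t,f.__name__,round(r["p"],2),np.round(r["pixel"]),world(cal,r["pixel"],z).round() if z else None)
E
```

```text
{'clock': 0.0, 'qpos': array([ 1.14719961,  0.62937171,  0.0384138 ,  1.51836968, -0.02699593,
        0.99628237, -0.02000271]), 'qd': array([-4.12134461e-05,  3.04023621e-04,  4.37264478e-04,  6.05558278e-05,
       -1.94704233e-03,  4.55401606e-04, -2.77589691e-04]), 'tau': array([-5.16044311e-04, -5.63389277e+01,  1.22560032e+00, -1.93437856e+01,
        1.08357001e-02,  1.05703666e-02,  1.30439668e-05]), 'eef_pos': array([ 227.46023584, -608.23623042,  230.37144845]), 'tool_rot': array([-3.13967875e+00,  1.34507382e-05,  3.57818962e-01]), 'force': array([ 0.23868924,  0.20612776, -0.07478819]), 'torque': array([ 0.04286009, -0.02021571,  0.01366697]), 'gripper_force': 0.0, 'width': 85.61303979139811} 18.700000000000003
scene campos [-877. -811.  927.]
press_spot call 0.65 [364. 209.] [ 476. -170.   96.]
press_spot call 0.8 [347. 212.] [ 468. -112.   70.]
door_hinge call 0.66 [322. 201.] [458. -17.  91.]
door_hinge call 0.88 [347. 212.] [ 468. -111.   70.]
cupboard call 0.56 [354. 218.] [ 469. -137.   52.]
cupboard call 0.79 [354. 203.] [ 472. -134.  111.]
jar_green call 0.47 [356. 217.] [ 472. -143.   60.]
tomato_tin call 0.58 [400. 264.] [ 356. -361.   17.]
tomato_tin call 0.7 [400. 256.] [ 355. -359.   44.]
mug_blue call 0.68 [266. 209.] [407. 189.  18.]
top campos [-480. -509. 1514.]
press_spot call 0.64 [360. 214.] [ 479. -183.  111.]
door_hinge call 0.85 [352. 219.] [ 473. -159.   72.]
cupboard call 0.6 [346. 204.] [  67. -294.  730.]
cupboard call 0.89 [357. 218.] [ 478. -176.   83.]
honey_jar call 0.89 [219. 193.] [384. 334.  41.]
honey_jar call 0.82 [217. 183.] [390. 336.  93.]
tomato_tin call 0.74 [356. 217.] [ 476. -171.   91.]
mug_blue call 0.61 [256. 202.] [403. 188.  49.]
mug_blue call 0.6 [257. 194.] [455. 217.  24.]
```

Run:
```python
from h import *
im,D=get_image("scene");cal=get_calibration("scene")
cv2.imwrite("pics/s1.png",cv2.resize(im[120:320,200:480,::-1],None,fx=2.8,fy=2.8,interpolation=cv2.INTER_CUBIC))
for n in ("scene","top"):
    if n=="top": im,D=get_image("top");cal=get_calibration("top")
    hsv=cv2.cvtColor(im,cv2.COLOR_RGB2HSV)
    ok=(hsv[:,:,0]>35)&(hsv[:,:,0]<95)&(hsv[:,:,1]>60)&(D>0)
    v,u=np.nonzero(ok)
    P=np.array([world(cal,(a,b),D[b,a]) for a,b in zip(u,v)])
    k=(abs(P[:,0]-473)<60)&(P[:,1]>-260)&(P[:,1]<40)&(P[:,2]>2)&(P[:,2]<155)
    P=P[k];
    for _ in range(5):
        A=np.c_[P[:,1],P[:,2],np.ones(len(P))];c=np.linalg.lstsq(A,P[:,0],rcond=None)[0];e=P[:,0]-A@c
        P=P[abs(e)<max(2*e.std(),3)]
    print(n,len(P),"x=",c.round(3),"std",e.std().round(1),np.percentile(P,[0,1,50,99,100],axis=0).round())
    print("pix",u[k].min(),u[k].max(),v[k].min(),v[k].max())
```

```text
scene 105 x= [-1.52000e-01  0.00000e+00  4.54188e+02] std 2.8 [[ 453. -197.   13.]
 [ 453. -195.   15.]
 [ 459.  -27.   81.]
 [ 484.  -13.  146.]
 [ 484.  -13.  147.]]
pix 321 373 187 221
top 392 x= [-1.25000e-01 -7.00000e-03  4.56288e+02] std 1.8 [[ 464. -200.    8.]
 [ 467. -198.   12.]
 [ 475. -159.   59.]
 [ 482.  -91.  140.]
 [ 483.  -85.  155.]]
pix 331 365 208 231
```

View pics/s1.png

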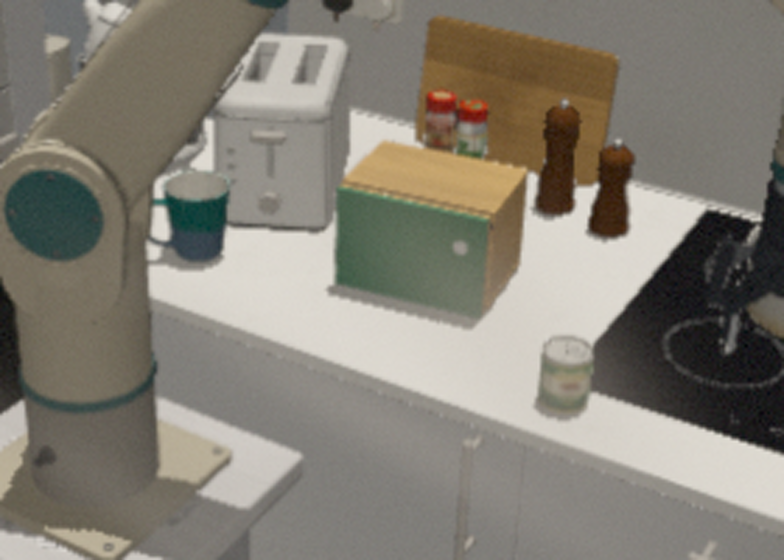

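View pics/top0.png

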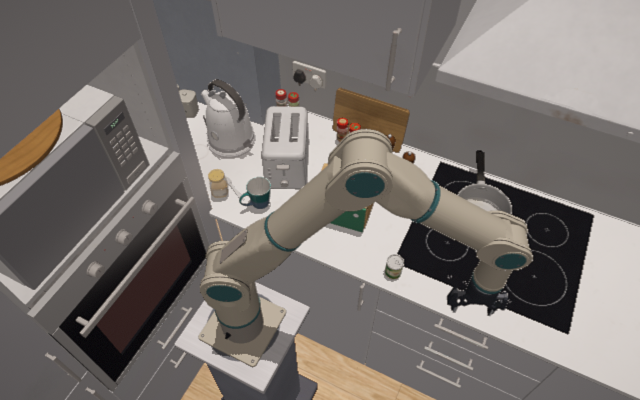

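Emit:
{"api": "play_rows", "payload": {
  "series": [
    [[1.7,4.2,0,0,0,-1.2,1],[1.7,4.2,0,0,0,-1.2,1],[1.7,4.2,0,0,0,-1.2,1],[1.7,4.2,0,0,0,-1.2,1],[1.7,4.2,0,0,0,-1.2,1],[1.7,4.2,0,0,0,-1.2,1],[1.7,4.2,0,0,0,-1.2,1],[1.7,4.2,0,0,0,-1.2,1],[1.7,4.2,0,0,0,-1.2,1],[1.7,4.2,0,0,0,-1.2,1],[0,0,0,0,0,0,1],[0,0,0,0,0,0,1]]
  ]
}}

```text
clock: 3.3
eef_pos: [397.6, -189.4, 231.5]
tool_rot: [3.141, -0.0, 0.148]
force: [0.6, 0.6, -0.1]
width: -0.4
gripper_force: 0.0
```

```bash
cat >> h.py <<'E'
from scipy.spatial.transform import Rotation as Ro
def wcal():
    s=ctrl.read_state();c=dict(get_calibration("wrist"));M=np.array(c["mount"])
    T=np.eye(4);T[:3,:3]=Ro.from_euler("xyz",s["tool_rot"]).as_matrix();T[:3,3]=s["eef_pos"]
    C=np.linalg.inv(T@M);c["R"]=C[:3,:3];c["t"]=C[:3,3];return c
def allw(cal,D):
    v,u=np.mgrid[0:400,0:640];K=np.array(cal["K"]);P=cv2.undistortPoints(np.stack([u,v],-1).reshape(-1,1,2).astype(float),K,np.array([cal["k1"],0,0,0,0.]))[:,0]
    P=np.c_[P,np.ones(len(P))]*D.reshape(-1,1)
    return ((P-np.array(cal["t"]))@np.array(cal["R"])).reshape(400,640,3)
E
python3 - <<'E'
from h import *
s=ctrl.read_state();print(s["clock"],s["eef_pos"],s["tool_rot"],s["width"],s["qpos"].round(2),s["force"])
cal=wcal();print(np.array(get_calibration("wrist")["mount"]).round(2))
im,D=get_image("wrist")
cv2.imwrite("pics/w1.png",im[:,:,::-1])
for n in ("press_spot","door_hinge"):
    for r in place_of(n,"wrist")[:2]: z=dep(D,r["pixel"]);print(n,r,world(cal,r["pixel"],z).round(1))
for cam in ("wrist","top","scene"):
    if cam!="wrist": im,D=get_image(cam);cal=get_calibration(cam)
    W=allw(cal,D);X=W.reshape(-1,3)[D.ravel()>0]
    k=(abs(X[:,2]-145)<6)&(abs(X[:,0]-550)<130)&(abs(X[:,1]+110)<130)
    Q=X[k]
    if len(Q)>50: print(cam,"top face",len(Q),cv2.minAreaRect(Q[:,:2].astype(np.float32)),np.median(Q[:,2]))
E
```

```text
3.3 [ 397.550822   -189.42797366  231.4671722 ] [ 3.14087218e+00 -7.49844051e-05  1.48410091e-01] -0.3873553515894324 [ 0.34  0.33  0.05  2.07 -0.02  0.73 -1.01] [ 0.57435169  0.62611109 -0.14817881]
[[   0.     -0.96   -0.3    75.28]
 [   1.      0.      0.     -0.2 ]
 [  -0.     -0.3     0.96 -142.24]
 [   0.      0.      0.      1.  ]]
press_spot {'pixel': [309.0, 92.5], 'p': 0.82} [ 476.3 -169.4  141.6]
door_hinge {'pixel': [103.7, 73.7], 'p': 0.91} [470.1 -31.3 143.8]
wrist top face 23030 ((496.45892333984375, -99.49661254882812), (57.19637680053711, 201.08477783203125), 6.809472560882568) 144.32590335891206
top top face 905 ((542.331787109375, -93.30087280273438), (158.57557678222656, 201.07058715820312), 6.977509498596191) 145.0833853741508
scene top face 1080 ((540.8268432617188, -94.33513641357422), (163.64988708496094, 203.13975524902344), 7.7357635498046875) 143.7633599774305
```

View pics/w1.png

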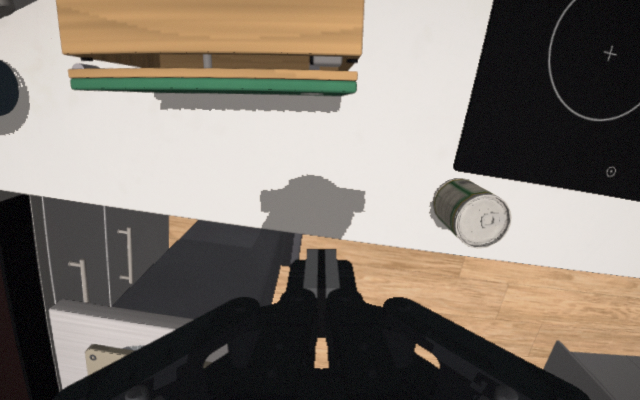

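The wrist view shows the shut door's top edge from pixel (70,80) to (357,88), parallel to the carcass, with the tin at (470,212). I will locate those door edges at z = 143.

Run:
```python
from h import *
cal=wcal();im=cv2.imread("pics/w1.png")
o=-cal["R"].T@cal["t"]
def atz(px,z):
    d=cal["R"].T@ray(cal,px); return o+d*(z-o[2])/d[2]
hsv=cv2.cvtColor(im,cv2.COLOR_BGR2HSV)
g=((hsv[:,:,0]>50)&(hsv[:,:,0]<90)&(hsv[:,:,1]>90));g[120:]=0
cols=np.nonzero(g.sum(0)>3)[0];print(cols.min(),cols.max())
for c in (cols.min()+3,150,250,cols.max()-3):
    r=np.nonzero(g[:,c])[0];print(c,r.min(),r.max(),"layer edge",atz((c,r.min()),143).round(1),"outer",atz((c,r.max()),143).round(1))
for c in ((70,72),(357,74)): print(atz(c,143).round(1))
```

```text
71 583
74 79 88 layer edge [464.3  -9.9 143. ] outer [458.4  -9.7 143. ]
150 78 90 layer edge [471.1 -63.7 143. ] outer [463.3 -63.9 143. ]
250 79 92 layer edge [ 479.  -130.5  143. ] outer [ 470.8 -131.3  143. ]Traceback (most recent call last):
  File "<stdin>", line 10, in <module>
    return umr_minimum(a, axis, None, out, keepdims, initial, where)
ValueError: zero-size array to reduction operation minimum which has no identity
```

Emit:
{"api": "play_rows", "payload": {
  "series": [
    [[1,0.3,-4.4,0,0,-0.5,1],[1,0.4,-4.4,0,0,-0.5,1],[1.2,0.4,-4.4,0,0,-0.5,1],[0,0,0,0,0,0,1],[1,0.1,0,0,0,0,1],[1,0.1,0,0,0,0,1],[0.3,0,0,0,0,0,1],[0,0,0,0,0,0,1]]
  ]
}}

```text
clock: 4.55
eef_pos: [453.2, -175.9, 100.1]
tool_rot: [3.141, -0.001, 0.122]
force: [0.6, -0.8, 0.1]
width: 0.1
gripper_force: 0.0
```

Emit:
{"api": "play_rows", "payload": {
  "series": [
    [[0.5,0,0,0,0,0,1],[0.5,0,0,0,0,0,1],[0.3,0,0,0,0,0,1],[0,0,0,0,0,0,1]]
  ]
}}

```text
clock: 5.05
eef_pos: [465.4, -175.8, 99.1]
tool_rot: [-3.141, 0.001, 0.122]
force: [-1.1, 0.4, 0.2]
width: 0.3
gripper_force: 0.0
```

Emit:
{"api": "play_rows", "payload": {
  "series": [
    [[0.3,0,0,0,0,0,1],[0.3,0,0,0,0,0,1],[0,0,0,0,0,0,1]]
  ]
}}

```text
clock: 5.42
eef_pos: [468.5, -175.7, 98.7]
tool_rot: [-3.14, 0.006, 0.121]
force: [-6.0, -0.6, 1.9]
width: -0.1
gripper_force: 0.0
```

Emit:
{"api": "play_rows", "payload": {
  "series": [
    [[0.3,0,0,0,0,0,1],[0.3,0,0,0,0,0,1],[0,0,0,0,0,0,1]]
  ]
}}

```text
clock: 5.8
eef_pos: [471.7, -175.7, 98.3]
tool_rot: [-3.138, 0.011, 0.121]
force: [-10.5, -0.4, 2.7]
width: 0.2
gripper_force: 0.0
```

Emit:
{"api": "play_rows", "payload": {
  "series": [
    [[-3,-1,0,0,0,0,1],[-4,-2,0,0,0,0,1],[-3,-3,0,0,0,0,1],[0,-4,0,0,0,0,1],[0,0,0,0,0,0,1],[0,0,0,0,0,0,1],[0,0,0,0,0,0,1],[0,0,0,0,0,0,1],[0,0,0,0,0,0,1]]
  ]
}}

```text
clock: 6.92
eef_pos: [377.9, -275.3, 99.3]
tool_rot: [-3.141, -0.0, 0.123]
force: [0.3, 0.3, -0.0]
width: 0.3
gripper_force: 0.0
```

```bash
cat > look.py <<'E'
import sys
from h import *
s=ctrl.read_state();print(s["clock"],s["eef_pos"].round(1),s["tool_rot"].round(3),s["qpos"].round(2))
cal=wcal();im,D=get_image("wrist")
cv2.imwrite(f"pics/{sys.argv[1]}.png",im[:,:,::-1])
W=allw(cal,D)
hsv=cv2.cvtColor(im,cv2.COLOR_RGB2HSV)
k=(abs(W[:,:,2]-142)<6)&(D>0)&(hsv[:,:,0]>50)&(hsv[:,:,0]<90)&(hsv[:,:,1]>90)
Q=W[k]
print(len(Q),cv2.minAreaRect(Q[:,:2].astype(np.float32)) if len(Q)>20 else "")
if len(Q)>20:
    vx,vy,x,y=cv2.fitLine(Q[:,:2].astype(np.float32),cv2.DIST_HUBER,0,.01,.01).ravel()
    if vy>0: vx,vy=-vx,-vy
    t=(Q[:,:2]-[x,y])@[vx,vy];print("dir",vx,vy,"theta",0.12-np.arctan2(vx,-vy),"ends",(x+vx*t.min(),y+vy*t.min()),(x+vx*t.max(),y+vy*t.max()))
E
python3 look.py w2
```

```text
6.925 [ 377.9 -275.3   99.3] [-3.141 -0.     0.123] [ 0.57  0.6   0.    2.13 -0.01  0.41 -0.87]
1425 ((395.1023864746094, -226.8125762939453), (130.6862335205078, 10.4159574508667), 80.0238037109375)
dir -0.30153018 -0.95345664 theta 0.42629713 ends (np.float64(408.32608114870914), np.float64(-162.70200031734203)) (np.float64(369.26628581109276), np.float64(-286.2114312456936))
```

View pics/w2.png

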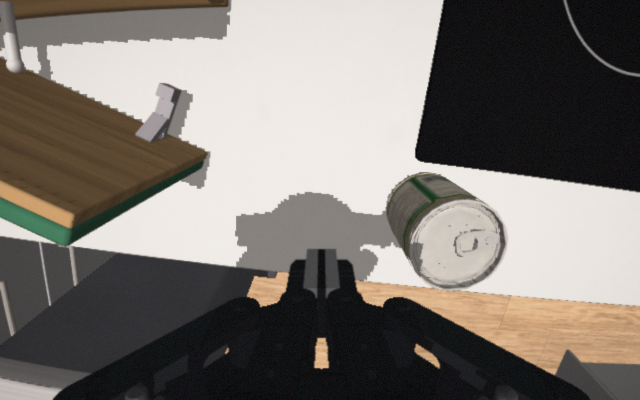

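Emit:
{"api": "play_rows", "payload": {
  "series": [
    [[3.5,0,0.5,0,0,0,1],[4.2,1,0.5,0,0,0,1],[0,2.5,0,0,0,0,1],[0,2.5,0,0,0,0,1],[-0.3,2.5,0,0,0,0,1],[0,1.5,0,0,0,0,1],[0,0,0,0,0,0,1],[0,0,0,0,0,0,1]]
  ]
}}

```text
clock: 7.98
eef_pos: [451.9, -177.0, 109.4]
tool_rot: [3.141, -0.0, 0.121]
force: [0.9, 0.1, -0.3]
width: 0.2
gripper_force: 0.0
```

Emit:
{"api": "play_rows", "payload": {
  "series": [
    [[-1,1.1,0,0,0,0,1],[-1,1.2,0,0,0,0,1],[-0.8,1,0,0,0,0,1],[-0.8,1,0,0,0,0,1],[-0.7,1,0,0,0,0,1],[-0.4,1.1,0,0,0,0,1],[-0.4,1.1,0,0,0,0,1],[-0.3,1,0,0,0,0,1],[0,0,0,0,0,0,1]]
  ]
}}

```text
clock: 9.1
eef_pos: [397.4, -89.8, 109.3]
tool_rot: [-3.141, 0.0, 0.124]
force: [-0.4, -0.5, 0.0]
width: -0.3
gripper_force: 0.0
```

```bash
python3 look.py w3
```

```text
9.1 [397.4 -89.8 109.3] [-3.141  0.     0.124] [ 0.12  0.53  0.05  2.28 -0.08  0.34 -1.21]
4411 ((423.87518310546875, -34.50876235961914), (106.81376647949219, 31.91830062866211), 56.75095748901367)
dir -0.76684076 -0.64183736 theta 0.9939044 ends (np.float64(464.0007766845066), np.float64(2.1779638824074823)) (np.float64(386.688037034606), np.float64(-62.5319569309991))
```

Emit:
{"api": "play_rows", "payload": {
  "series": [
    [[0,1,0.3,0,0,0,1],[0,1,0.3,0,0,0,1],[0,1,0.3,0,0,0,1],[0,1,0.2,0,0,0,1],[0,0.9,0,0,0,0,1],[0,0.8,0,0,0,0,1],[0,0.5,0,0,0,0,1],[0,0,0,0,0,0,1],[0,0,0,0,0,0,1]]
  ]
}}

```text
clock: 10.28
eef_pos: [397.7, -29.0, 120.3]
tool_rot: [3.142, -0.0, 0.122]
force: [-0.6, 0.0, 0.2]
width: 0.1
gripper_force: 0.0
```

```bash
python3 look.py w4
```

```text
10.275 [397.7 -29.  120.3] [ 3.142 -0.     0.122] [-0.05  0.5   0.08  2.29 -0.1   0.35 -1.34]
3678 ((427.8536682128906, -0.877349853515625), (77.516845703125, 40.10319900512695), 33.148677825927734)
dir -0.992731 -0.120354764 theta 1.5701491 ends (np.float64(468.858188932601), np.float64(5.15654993167266)) (np.float64(388.2460525449878), np.float64(-4.616545606290454))
```

View pics/w4.png

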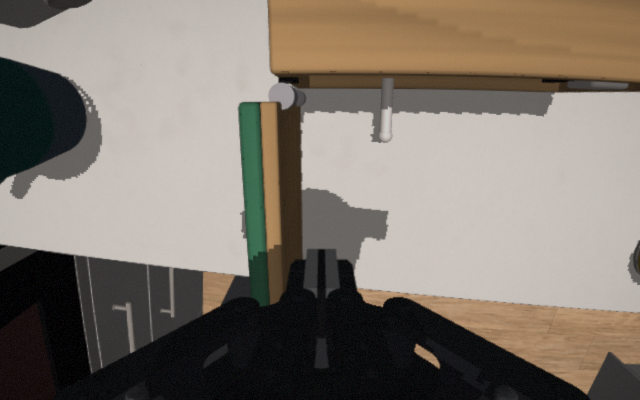

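The door's top edge runs from (255,105) to (270,290), about square to the front (~1.57 rad). I'll back away to the right, then up.

Emit:
{"api": "play_rows", "payload": {
  "series": [
    [[0,-0.5,0,0,0,0,1],[0,-2,0,0,0,0,1],[0,-3,0,0,0,0,1],[0,-3,2,0,0,0,1],[0,-1,4,0,0,0,1],[0,0,4,0,0,0,1],[0,0,0,0,0,0,1],[0,0,0,0,0,0,1],[0,0,0,0,0,0,1]]
  ]
}}

```text
clock: 11.45
eef_pos: [396.8, -123.6, 219.3]
tool_rot: [-3.141, 0.002, 0.122]
force: [-0.1, 0.3, -0.3]
width: 0.3
gripper_force: 0.0
```

```bash
python3 look.py w5; python3 -c "
from h import *
print(ctrl.read_state()['force'])"
```

```text
11.45 [ 396.8 -123.6  219.3] [-3.141e+00  2.000e-03  1.220e-01] [ 0.17  0.32  0.08  2.15 -0.04  0.68 -1.17]
2073 ((375.9476623535156, -5.743497848510742), (186.6976776123047, 7.972668647766113), 6.515992641448975)
dir -0.9932554 -0.115947045 theta 1.574588 ends (np.float64(468.7150697721964), np.float64(4.701510863425959)) (np.float64(283.27539507170235), np.float64(-16.945673617731536))
[ 0.70781396 -0.60469738 -0.05103931]
```

The door stays at about 1.57 rad and the gripper is clear, so I'm handing the job in.

```bash
python3 -c "
from h import *
print(workorder.finish_job())"
```

```text
the job is handed in; nothing more can be done
None
```

The door was pressed at the dot, sprang ajar to about 0.43 rad and was pushed to about 1.57 rad, where it stayed. The gripper is clear of it, I felt no contact with the jars, mug or tin, and the job is handed in; no verdict came back.

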